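Shut the ring box

ROBOT

A 6-joint arm with a two-finger parallel gripper is mounted at the origin on the work surface. World frame = base frame: x ahead of the robot, y to its left, z up, the work surface at z = 0. Lengths are in m, angles in rad, forces in N, time in s.
With the tool pointing down it reaches from about 0.25 to 0.725 m from the base axis. Payload 4 kg.
Tool frame: the origin (TCP) lies at the very end of the fingers, on their centre line; the grasp point (between the pads) lies 19 mm behind it; x points along the fingers, z is the direction in which the jaws open and shut, and the axes are right-handed (so a half turn about x gives the same grasp; the last joint's range is limited). The gripper opens to 85 mm and grips with 20 to 120 N. Pads are 22 mm wide; open, the fingers measure 114 mm over their backs; the gripper's body (76 mm by 85 mm) begins 54 mm behind the grasp point. The pads swing forward as they close: fully open they stand 13 mm farther back than shut.
Start: joints at [-1.305, 0.241, 0.005, 1.335, 0, 1.571], TCP at [0.131, -0.482, 0.209] pointing down, gripper open.
Joint ranges: [-2.72, 2.72], [-1.05, 1.87], [-1.09, 1.28], [-1.99, 2.15], [-1.42, 1.44], [-3.14, 3.14]. Speed limits (rad/s): [2.79, 2.79, 3.14, 3.14, 3.14, 3.14].

INTERFACE

Orientations are given as a unit quaternion [x, y, z, w].
In Python, from workcell import bot gives the robot as it stands.
- The arm moves only by the tool step_arm, never from a script. Its argument "series" is a list of rows, each an object of numbers: "x", "y", "z": the shift along the world's x, y, z in cm; "twist": the turn about the world's z in degrees; "jaw": the finger opening in cm, from 0 to 8.54. In form: [{"x": .., "y": .., "z": .., "twist": .., "jaw": ..}, ...]. A call has 1 to 10 rows; each row is the pose to reach, as a shift and turn from the pose measured when the call began; what a row does not reach only later rows make up. A row lasts 1/12 s, in which the tool goes at most 41.7 mm and 7.16 degrees, less where a joint would pass 70% of its speed; a pose out of reach is approached as far as the arm can. A call with a gripper value outside its range is refused whole. The fingers move at their own pace and stop on an object; the grip force is fixed at half the most. Time passes only in rows, so rows that repeat a pose let the fingers close. It gives the time, the measured TCP pose, the force and the opening at its end, in the units of the state.
- bot.get_obs(): the state, without advancing time (a new reading comes with each control period).
- bot.camera(name): name is "scene" or "side" or "wrist"; returns (picture, depth): 480x640x3 uint8, red, green, blue; 480x640 float32, m along the optical axis (not along the pixel's ray), 0 where there is no reading.
- bot.camera_info(name): a dict with "camera_matrix" (3x3 intrinsics, pixels), "D" ([k1, k2, p1, p2, k3] as OpenCV has them; the pictures are not rectified), "R" (3x3) and "t" (3): a world point X has camera coordinates R X + t; the wrist camera has in their place "mount" (4x4, takes a point from camera to tool coordinates, whose origin is the TCP and whose axes are the tool frame's). Camera axes: x right, y down, z forward; pixel columns grow to the right and rows downward; lengths in m; the calibration is good to about 2 mm. A picture is of the moment at which its call begins: read the wrist's pose just before it. camera_info takes no time and is no camera call.
- bot.job_done(): hands the job in, once; it reports no verdict.
The state is a dict: "clock": time; "joint_pos": joint angles; "joint_vel": joint speeds; "tau": joint torques, N m; "eef_pos": TCP position; "tool_rot": TCP orientation; "ft_force": force on the tool from outside, world axes, zero at the start; "ft_torque": the same for the moment, N m; "grip_width": finger opening in m.
Only numpy, scipy, OpenCV 4.12 (cv2) and the standard library are available. Lean on these libraries where they do the work, as an engineer would, in place of code of your own. Each camera call takes 0.05 s, during which the arm holds its last target.

TASK

Close up the grey ring box by pushing on its outside faces with the fingertips, gripping and lifting nothing: first push the open drawer fully home, then push the raised lid over until it lies fully shut. The brass rings stay inside in the drawer and the tray, and everything else on the bench stays where it stands.

Things in the scene. Friction and masses are not known exactly. Their poses are not given: they have to be found in the camera images.
- box: Matte grey plastic box for soil core rings, fixed to the bench. Its shell is 150 mm along its x, 180 mm along its y and 90 mm high. Origin: centre of its underside, on the bench. Its -x side is the drawer side (roughly towards the robot), its +y side carries the lid hinge, z is up. An open tray on top (floor 55 mm above the bench) lies under the lid; the drawer is below the tray.
- drawer (a joint): How far the drawer stands out of the box along the box's -x, in m: 0 is fully home, starts at 0.035 to 0.072, stop at 0.09. Slides with about 1.5 N of friction and stays where it is left.
- drawer_front (a point): Centre of the outer face of the drawer's front panel (moves with the drawer), 46 mm above the bench. The panel is flat, 176 mm wide (box y), 84 mm high (4 to 88 mm above the bench), 8 mm thick, with no handle; its outer face stands 83 mm from the box's origin when home. Box axes: outward is -x.
- lid (a joint): Lid angle in rad: 0 is shut (lying level on the box), 1.57 stands upright on the box's +y side, starts at 1.32 to 1.58, stop at 1.75. As it shuts, its free edge swings from above the +y side towards -y and down. The hinge is stiff (about 0.25 N m friction): the lid stays at any angle and has to be pushed all the way down.
- lid_hinge (a point): Point on the lid's hinge axis in the middle of the box's length: box frame (0, 0.090, 0.090) m. The hinge axis runs along the box's x. The point's axes turn with the lid: -y points from the hinge to the lid's free edge, +z out of its outer face.
- lid_outer (a point): Mid-length point of the lid's outer face (on top when shut, facing box +y when raised), 135 mm from the hinge axis. Lid: flat plate 6 mm thick, 178 mm from axis to free edge, 172 mm along box x (-94 to +78 mm); outer face 6 mm off the axis. Inner face rubber-lined: keep fingers off. A 12 mm lip on its -x edge drops over the drawer front. Axes as lid_hinge.
- drawer_floor (a point): Point on the drawer's inner floor, 10 mm above the bench, 83 mm behind the outer face of its front. The inside of the drawer is a pan 164 mm wide whose walls reach 35 mm above the bench; it is not to be touched with the fingers. Axes as the box's.
- drawer_ring: Brass core ring, 52 mm outside diameter, 24 mm high, lying flat and loose in the drawer. Origin: centre of its underside.
- tray_ring: Same brass ring, in the tray on top of the box. Origin: centre of its underside.
- bench_ring: Same brass ring, on the bench by the box's -y side. Origin: centre of its underside.
- crucible: Porcelain crucible, 48 mm across, 38 mm high, on the bench ahead of the box towards the robot, beyond the drawer's +y corner. Origin: centre of its underside.
- counterweight: Squat steel counterweight with a knob, 56 mm across, 52 mm high, on the bench by the box's -y side. Origin: centre of its underside.
- jar: Amber sample jar, 60 mm across, 85 mm high, on the bench behind the box. Origin: centre of its underside.
- tin: Open aluminium moisture tin, 64 mm across, 40 mm high, on the bench by the box's +y (hinge) side. Origin: centre of its underside.
- brush: Hand brush lying on the bench behind the box, roughly along the box's y. Origin: centre of its underside.
Things that resemble listed ones, but are neither listed nor needed, are in the scene too. What is shaped like the tray_ring but pink or white is not meant.

How it is judged:
On the way, in this order (a step that is already met when the one before it is completed fails the run):
1. the drawer is fully home while the lid is still up (value of joint drawer below 0.004 m and value of joint lid above 0.6 rad), for 0.1 s.
2. the lid is shut over the closed drawer (value of joint lid below 0.05 rad and value of joint drawer below 0.004 m), for 0.2 s.
At the end, for the whole second after the job is handed in: Drawer within 4 mm of home, lid within 0.05 rad of shut, one ring lying in the drawer and one in the tray, all other things within 20 mm of where they stood (all of step 2 and z of drawer_ring in the frame of drawer_floor between -0.006 and 0.01 m and linear speed of drawer_ring below 0.02 m/s and z of tray_ring in the frame of box between 0.045 and 0.065 m and distance of each of crucible, counterweight, bench_ring, jar, tin, brush from where it was at the start of the episode below 0.02 m); the robot touches nothing.
It fails at once if a thing standing on the bench is shifted or lifted by more than 20 mm (distance of any of crucible, counterweight, bench_ring, jar, tin, brush from where it was at the start of the episode above 0.02 m).
It fails at once if a ring is lifted out of the drawer (more than 20 mm) (z of drawer_ring in the frame of drawer_floor above 0.02 m).
It fails at once if the tray ring is lifted or shifted by more than 20 mm (distance of tray_ring from where it was at the start of the episode above 0.02 m).
It fails at once if the fingers reach into the drawer instead of pushing its front (contact force between the fingers and drawer_c1 above 1 N or contact force between the fingers and drawer_c2 above 1 N or contact force between the fingers and drawer_c3 above 1 N or contact force between the fingers and drawer_c4 above 1 N or contact force between the fingers and drawer_c5 above 1 N).
It fails at once if the lid is gripped or hooked by its inner face instead of pushed (contact force between the fingers and lid_c2 above 1 N).
It also fails if it takes over 48 s, if anything falls off the work surface, if the arm or the gripper's body presses on something with over 40 N, if the wrist force passes 120 N, or if a joint passes its speed limit or range.

## Working session

There is one attempt and no reset: what is moved stays moved. The work goes in short steps, Python scripts to look and compute and a tool call to move; the robot and the scene stay as the last step left them, time stands still between calls to the robot, and variables do not carry over. Pictures are saved under pics/ and viewed, and the job is handed in when it is done.

Besides the shell and the picture viewer there is one more tool, called after ">>>" as name(argument=value, ...), one argument or row to a line, values as JSON. step_arm: Moves the arm, as the interface text tells. Its arguments: {"type":"object","properties":{"series":{"type":"array","items":{"type":"object","properties":{"x":{"type":"number"},"y":{"type":"number"},"z":{"type":"number"},"twist":{"type":"number"},"jaw":{"type":"number"}}}}},"required":["series"]}

```bash
mkdir -p pics; ls; python3 - <<'E'
from workcell import bot
import cv2,numpy as np
o=bot.get_obs();print(o)
for n in("scene","side"):
    p,d=bot.camera(n);cv2.imwrite(f"pics/{n}0.png",p[:,:,::-1]);np.save(f"pics/{n}0.npy",d)
    i=bot.camera_info(n);print(n,{k:np.round(v,4).tolist() for k,v in i.items() if not isinstance(v,str)})
E
```

```text
pics
{'clock': 0.0, 'joint_pos': array([-1.30501196e+00,  2.41436840e-01,  3.73630580e-03,  1.33515609e+00,
       -7.90678797e-06,  1.57078615e+00]), 'joint_vel': array([-0.00084623,  0.00038093,  0.00023873,  0.00175487,  0.00039304,
       -0.00076795]), 'tau': array([-7.25637892e-05, -3.72318006e+01,  2.52406669e+01,  1.68228883e-02,
        7.83488986e-06,  1.45323252e-06]), 'eef_pos': array([ 0.13115846, -0.48181172,  0.20790566]), 'tool_rot': array([ 0.4297777 ,  0.56242446, -0.42889757,  0.56126351]), 'ft_force': array([ 0.92809697, -0.68025116, -0.14189865]), 'ft_torque': array([0.0026259 , 0.00935677, 0.03074969]), 'grip_width': 0.08540547391498939}
scene {'camera_matrix': [[460.2121, 0.0, 326.6626], [0.0, 460.2121, 238.0791], [0.0, 0.0, 1.0]], 'D': [-0.009, 0.0, 0.0, 0.0, 0.0], 'R': [[0.5732, 0.8192, 0.0208], [0.483, -0.3172, -0.8162], [-0.662, 0.4778, -0.5775]], 't': [-0.3397, -0.208, 1.2976]}
side {'camera_matrix': [[485.1597, 0.0, 308.6698], [0.0, 485.1597, 238.3811], [0.0, 0.0, 1.0]], 'D': [0.0287, 0.0, 0.0, 0.0, 0.0], 'R': [[0.8532, -0.5215, -0.0004], [-0.2836, -0.4633, -0.8396], [0.4377, 0.7165, -0.5432]], 't': [-0.5123, 0.2666, 0.7584]}
```

View pics/scene0.png

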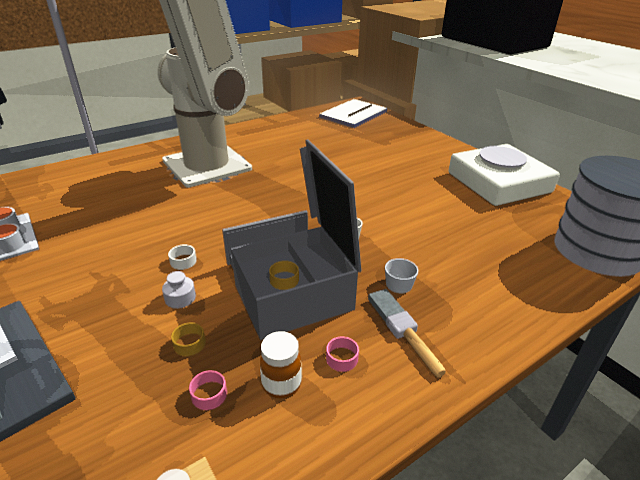

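View pics/side0.png

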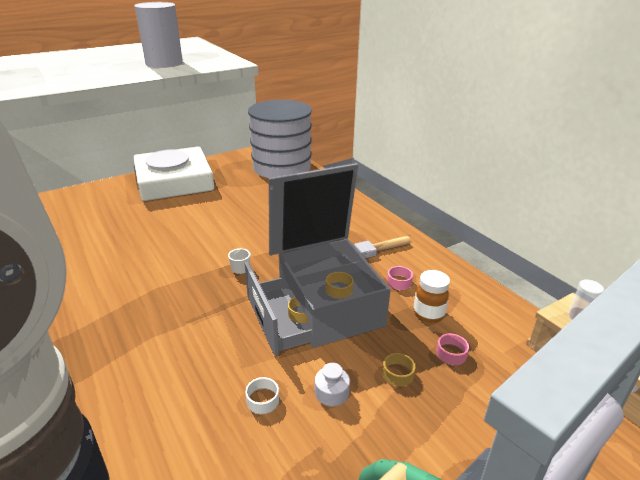

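Scene view: the box sits at about (295,280), with the lid up at (332,205) and the drawer panel at (265,232). Side view: drawer panel at (262,305), lid at (315,210), crucible at (239,261). Next I'll enlarge crops to get the corners.

```bash
cat > h.py <<'E'
import numpy as np,cv2
from workcell import bot
def cloud(n,d):
    i=bot.camera_info(n);K=np.array(i["camera_matrix"],float);D=np.array(i["D"],float)
    v,u=np.mgrid[0:480,0:640]
    q=cv2.undistortPoints(np.stack([u.ravel(),v.ravel()],1).astype(float)[:,None],K,D)[:,0]
    c=np.c_[q,np.ones(len(q))]*d.reshape(-1,1)
    X=(c-np.array(i["t"]))@np.array(i["R"])
    X[d.ravel()<=0]=np.nan
    return X.reshape(480,640,3)
def onz(n,uv,z):
    i=bot.camera_info(n);K=np.array(i["camera_matrix"],float);D=np.array(i["D"],float);R=np.array(i["R"]);t=np.array(i["t"])
    q=cv2.undistortPoints(np.array(uv,float).reshape(-1,1,2),K,D)[:,0]
    r=np.c_[q,np.ones(len(q))]@R;c=-R.T@t
    return c+r*((z-c[2])/r[:,2])[:,None]
def proj(n,X):
    i=bot.camera_info(n);R=np.array(i["R"])
    return cv2.projectPoints(np.array(X,float).reshape(-1,1,3),cv2.Rodrigues(R)[0],np.array(i["t"],float),np.array(i["camera_matrix"],float),np.array(i["D"],float))[0][:,0]
E
python3 - <<'E'
import cv2
a=cv2.imread("pics/scene0.png")[130:345,160:430];cv2.imwrite("pics/sc_c.png",cv2.resize(a,None,fx=2.79,fy=2.79,interpolation=3)[:600,:800])
a=cv2.imread("pics/side0.png")[150:350,215:480];cv2.imwrite("pics/si_c.png",cv2.resize(a,None,fx=3,fy=3,interpolation=3)[:600,:800])
E
```

```text
(no output)
```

View pics/sc_c.png

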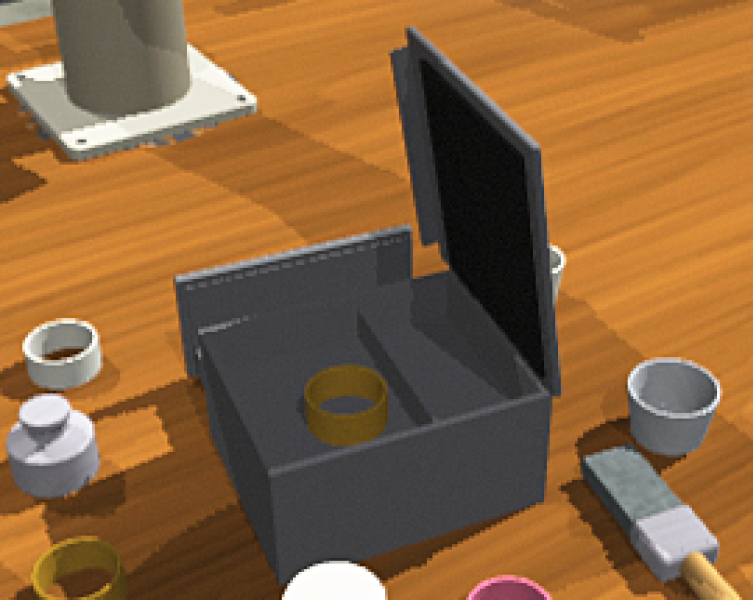

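View pics/si_c.png

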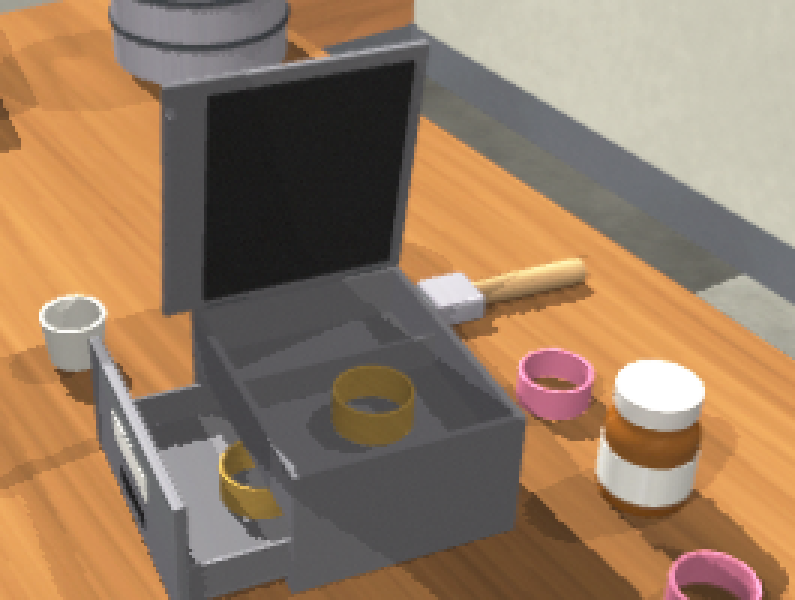

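Corners read off, as full-image pixels. Scene: rim (+x,-y) (257.5,299.2), (+x,+y) (356.4,271.6), (-x,-y) (231.7,249). Side: rim (389.3,289.3) and (314.3,309.3), panel top (272,320) and (246,263).

```bash
python3 - <<'E'
from h import *
np.set_printoptions(precision=4,suppress=True)
A=onz("scene",[(257.5,299.2),(356.4,271.6),(231.7,249)],.09);print("scene rim",A,np.linalg.norm(A[1]-A[0]),np.linalg.norm(A[2]-A[0]))
B=onz("side",[(389.3,289.3),(314.3,309.3)],.09);print("side rim",B,np.linalg.norm(B[1]-B[0]))
C=onz("side",[(272,320),(246,263)],.088);print("side panel",C,np.linalg.norm(C[1]-C[0]))
C=onz("scene",[(223.8,229.6),(307,211.7)],.088);print("scene panel",C,np.linalg.norm(C[1]-C[0]))
S=cloud("scene",np.load("pics/scene0.npy"));T=cloud("side",np.load("pics/side0.npy"))
# +x face from scene depth, -y face from side depth
def plane(X):
    X=X[np.isfinite(X).all(1)];c=np.median(X,0);
    for _ in range(3):
        w=X[np.abs((X-c)@np.linalg.svd(X-X.mean(0),full_matrices=False)[2][2])<.006];X=w;c=X.mean(0)
    n=np.linalg.svd(X-c,full_matrices=False)[2][2];return c,n,len(X)
print("+x face",plane(S[290:308,265:350].reshape(-1,3)))
print("-y face",plane(T[312:330,325:380].reshape(-1,3)))
print("lid inner (side)",plane(T[190:240,290:345].reshape(-1,3)))
print("panel inner (scene)",plane(S[220:236,235:300].reshape(-1,3)))
for n,M,u,v in [("crucible?",T,239,252),("tin",S,400,265),("counterw",S,178,282),("panel top side",T,262,295),("white thing",T,262,385)]:
    print(n,M[v,u])
E
```

```text
scene rim [[ 0.6612 -0.1825  0.09  ]
 [ 0.6934 -0.0111  0.09  ]
 [ 0.5191 -0.1589  0.09  ]] 0.17438637148000918 0.1441089474750876
side rim [[ 0.6558 -0.1845  0.09  ]
 [ 0.5136 -0.1603  0.09  ]] 0.14426899111649713
side panel [[ 0.4413 -0.1444  0.088 ]
 [ 0.4735  0.0239  0.088 ]] 0.17132208606373558
scene panel [[ 0.4516 -0.1435  0.088 ]
 [ 0.4843  0.0247  0.088 ]] 0.17134579899070945
+x face (array([ 0.6767, -0.0985,  0.0573]), array([-0.9828,  0.1834,  0.0224]), 835)
-y face (array([ 0.5875, -0.1713,  0.0379]), array([-0.174 , -0.9847, -0.0097]), 987)
lid inner (side) (array([ 0.6147, -0.0083,  0.1682]), array([0.1668, 0.9748, 0.1482]), 2744)
panel inner (scene) (array([ 0.4399, -0.0576,  0.0579]), array([ 0.4069, -0.2517, -0.8781]), 467)
crucible? [0.5104 0.148  0.0277]
tin [0.6648 0.1244 0.0255]
counterw [ 0.5044 -0.2596  0.0495]
panel top side [ 0.4566 -0.0777  0.0875]
white thing [ 0.3942 -0.1921  0.0072]
```

```bash
python3 - <<'E'
from h import *
from scipy.spatial.transform import Rotation as R
o=bot.get_obs();m=R.from_quat(o["tool_rot"]).as_matrix();print(m.round(3))
# overlay check of the box pose
ux=np.array([np.cos(-.175),np.sin(-.175),0]);uy=np.array([-ux[1],ux[0],0]);O=np.array([.6037,-.0828,0])
W=lambda x,y,z:O+ux*x+uy*y+np.array([0,0,z])
th=1.42;L=lambda x,r,n:W(x,.09-r*np.cos(th)+n*np.sin(th),.09+r*np.sin(th)+n*np.cos(th))
pts={"rim":[W(a,b,.09) for a,b in[(.075,.09),(.075,-.09),(-.075,-.09),(-.075,.09)]],
"panel":[W(-.083-.063,b,z) for b,z in[(.088,.004),(.088,.088),(-.088,.088),(-.088,.004)]],
"lid":[L(x,r,.006) for x,r in[(-.094,0),(-.094,.178),(.078,.178),(.078,0)]]}
for n,(x0,y0,s,w,h) in {"scene":(160,130,2.79,270,215),"side":(215,150,3,265,200)}.items():
    a=cv2.imread(f"pics/{n}0.png")[y0:y0+h,x0:x0+w];a=cv2.resize(a,None,fx=s,fy=s,interpolation=3)
    for c,(k,P) in zip([(0,255,0),(0,0,255),(255,255,0)],pts.items()):
        q=((proj(n,P)-[x0-.5,y0-.5])*s).round().astype(int);cv2.polylines(a,[q.reshape(-1,1,2)],True,c,1)
    cv2.imwrite(f"pics/ov_{n}.png",a[:600,:800])
a=np.vstack([cv2.resize(cv2.imread(f"pics/ov_{n}.png"),None,fx=.75,fy=.75) for n in("scene","side")])if 0 else None
E
```

```text
[[-0.001  0.965  0.263]
 [ 0.002  0.263 -0.965]
 [-1.    -0.    -0.002]]
```

View pics/ov_scene.png

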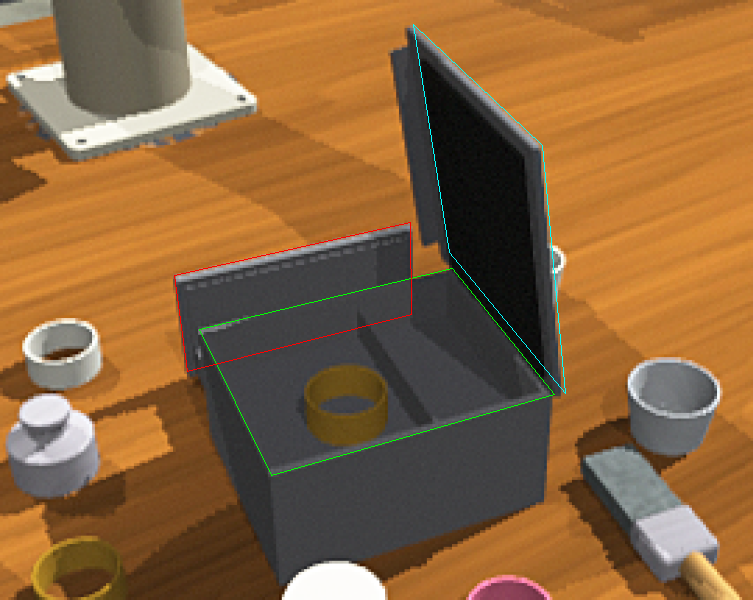

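View pics/ov_side.png

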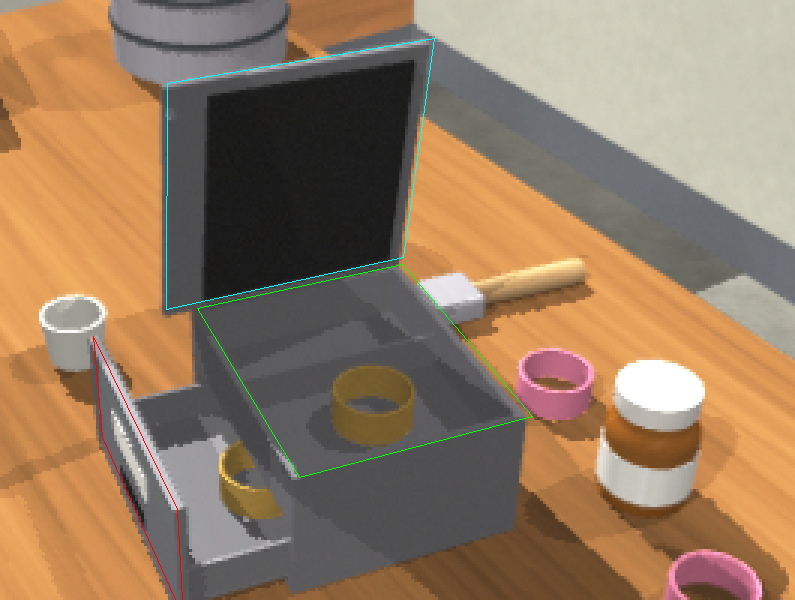

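The overlay fits both pictures to about 2–3 mm:
- **Box:** origin (0.604, -0.083), yaw -10°.
- **Drawer:** standing about 63 mm out.
- **Lid:** at about 1.42 rad.

The drawer is the panel at scene (265,232), and the tray ring is the brass one at scene (284,275). I'll move in front of the drawer with the fingers shut.

>>> step_arm(
  series=[
    {"x": 3, "y": 4, "twist": 7, "jaw": 0},
    {"x": 26.5, "y": 43.5, "twist": 65, "jaw": 0},
    {"x": 26.5, "y": 43.5, "twist": 65, "jaw": 0},
    {"x": 26.5, "y": 43.5, "twist": 65, "jaw": 0},
    {"x": 26.5, "y": 43.5, "twist": 65, "jaw": 0},
    {"x": 26.5, "y": 43.5, "twist": 65, "jaw": 0},
    {"x": 26.5, "y": 43.5, "twist": 65, "jaw": 0},
    {"x": 26.5, "y": 43.5, "twist": 65, "jaw": 0},
    {"x": 26.5, "y": 43.5, "twist": 65, "jaw": 0},
    {"x": 26.5, "y": 43.5, "twist": 65, "jaw": 0},
  ],
)

```text
$.series[0]: bad value
```

>>> step_arm(
  series=[
    {"x": 3, "y": 4, "z": 0, "twist": 7, "jaw": 0},
    {"x": 26.5, "y": 43.5, "z": 0, "twist": 65, "jaw": 0},
    {"x": 26.5, "y": 43.5, "z": 0, "twist": 65, "jaw": 0},
    {"x": 26.5, "y": 43.5, "z": 0, "twist": 65, "jaw": 0},
    {"x": 26.5, "y": 43.5, "z": 0, "twist": 65, "jaw": 0},
    {"x": 26.5, "y": 43.5, "z": 0, "twist": 65, "jaw": 0},
    {"x": 26.5, "y": 43.5, "z": 0, "twist": 65, "jaw": 0},
    {"x": 26.5, "y": 43.5, "z": 0, "twist": 65, "jaw": 0},
    {"x": 26.5, "y": 43.5, "z": 0, "twist": 65, "jaw": 0},
    {"x": 26.5, "y": 43.5, "z": 0, "twist": 65, "jaw": 0},
  ],
)

```text
clock: 0.93
eef_pos: [0.3486, -0.125, 0.208]
tool_rot: [0.059, 0.705, -0.059, 0.704]
ft_force: [1.5, -1.7, 0.9]
grip_width: -0.0001
```

>>> step_arm(
  series=[
    {"x": 5, "y": 7.8, "z": 0, "twist": 0, "jaw": 0},
    {"x": 5, "y": 7.8, "z": 0, "twist": 0, "jaw": 0},
    {"x": 5, "y": 7.8, "z": 0, "twist": 0, "jaw": 0},
    {"x": 5, "y": 7.8, "z": -6, "twist": 0, "jaw": 0},
    {"x": 5, "y": 7.8, "z": -12, "twist": 0, "jaw": 0},
    {"x": 5, "y": 7.8, "z": -16, "twist": 0, "jaw": 0},
    {"x": 5, "y": 7.8, "z": -16, "twist": 0, "jaw": 0},
    {"x": 5, "y": 7.8, "z": -16, "twist": 0, "jaw": 0},
  ],
)

```text
clock: 1.6
eef_pos: [0.3919, -0.046, 0.0421]
tool_rot: [0.059, 0.71, -0.058, 0.699]
ft_force: [-1.2, -0.1, 0.8]
grip_width: -0.0002
```

```bash
python3 - <<'E'
from h import *
p,d=bot.camera("side");cv2.imwrite("pics/side1.png",p[:,:,::-1])
from scipy.spatial.transform import Rotation as R
o=bot.get_obs();m=R.from_quat(o["tool_rot"]).as_matrix();print(m.round(3),o["eef_pos"],o["ft_force"],o["clock"])
E
```

```text
[[-0.011  0.165  0.986]
 [ 0.001  0.986 -0.165]
 [-1.    -0.001 -0.011]] [ 0.39433405 -0.04638174  0.04514544] [-0.20769075  0.86689382 -0.03976478] 1.65
```

View pics/side1.png

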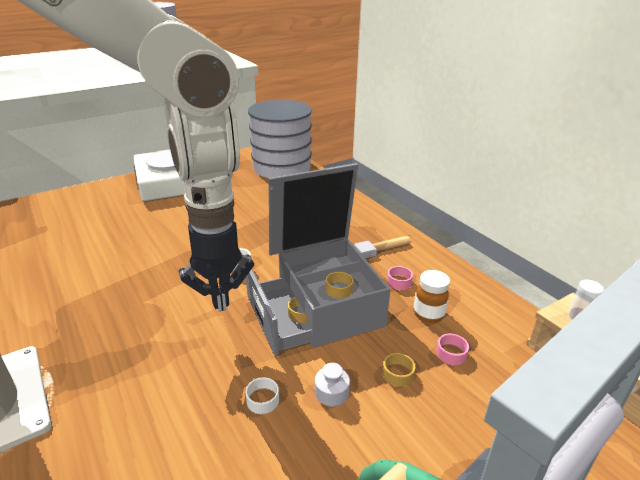

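The side view shows the shut fingertips at (222,303), clear of the panel at (262,300), with the knuckles higher up. I'll raise 1.5 cm for knuckle clearance and push along box +x.

>>> step_arm(
  series=[
    {"x": 0, "y": 0, "z": 1.5, "twist": 0, "jaw": 0},
    {"x": 2, "y": -0.35, "z": 1.5, "twist": 0, "jaw": 0},
    {"x": 3.5, "y": -0.6, "z": 1.5, "twist": 0, "jaw": 0},
    {"x": 4.5, "y": -0.8, "z": 1.5, "twist": 0, "jaw": 0},
    {"x": 5.5, "y": -1.0, "z": 1.5, "twist": 0, "jaw": 0},
    {"x": 6.3, "y": -1.1, "z": 1.5, "twist": 0, "jaw": 0},
    {"x": 7.1, "y": -1.25, "z": 1.5, "twist": 0, "jaw": 0},
    {"x": 7.9, "y": -1.4, "z": 1.5, "twist": 0, "jaw": 0},
    {"x": 8.7, "y": -1.55, "z": 1.5, "twist": 0, "jaw": 0},
    {"x": 9.3, "y": -1.65, "z": 1.5, "twist": 0, "jaw": 0},
  ],
)

```text
clock: 2.48
eef_pos: [0.4881, -0.063, 0.0604]
tool_rot: [0.059, 0.709, -0.059, 0.701]
ft_force: [-2.3, 1.2, 0.7]
grip_width: -0.0001
```

>>> step_arm(
  series=[
    {"x": 0.5, "y": -0.1, "z": 0, "twist": 0, "jaw": 0},
    {"x": 0.9, "y": -0.15, "z": 0, "twist": 0, "jaw": 0},
    {"x": 1.2, "y": -0.2, "z": 0, "twist": 0, "jaw": 0},
    {"x": 1.5, "y": -0.25, "z": 0, "twist": 0, "jaw": 0},
    {"x": 1.7, "y": -0.3, "z": 0, "twist": 0, "jaw": 0},
  ],
)

```text
clock: 2.9
eef_pos: [0.5053, -0.066, 0.0603]
tool_rot: [0.059, 0.709, -0.059, 0.701]
ft_force: [-1.5, 0.4, 0.8]
grip_width: 0.0003
```

>>> step_arm(
  series=[
    {"x": 0.2, "y": 0, "z": 0, "twist": 0, "jaw": 0},
    {"x": 0.4, "y": -0.1, "z": 0, "twist": 0, "jaw": 0},
  ],
)

```text
clock: 3.07
eef_pos: [0.5093, -0.0667, 0.0602]
tool_rot: [0.059, 0.709, -0.058, 0.701]
ft_force: [-1.6, 1.6, 0.1]
grip_width: -0.0003
```

```bash
python3 - <<'E'
from h import *
p,d=bot.camera("side");cv2.imwrite("pics/side2.png",cv2.resize(p[150:350,170:435,::-1],None,fx=3,fy=3,interpolation=3))
o=bot.get_obs();print(o["eef_pos"],o["ft_force"],o["clock"])
E
```

```text
[ 0.50981724 -0.06686974  0.06020903] [-0.61175984  0.74328828 -1.06651636] 3.1167
```

View pics/side2.png

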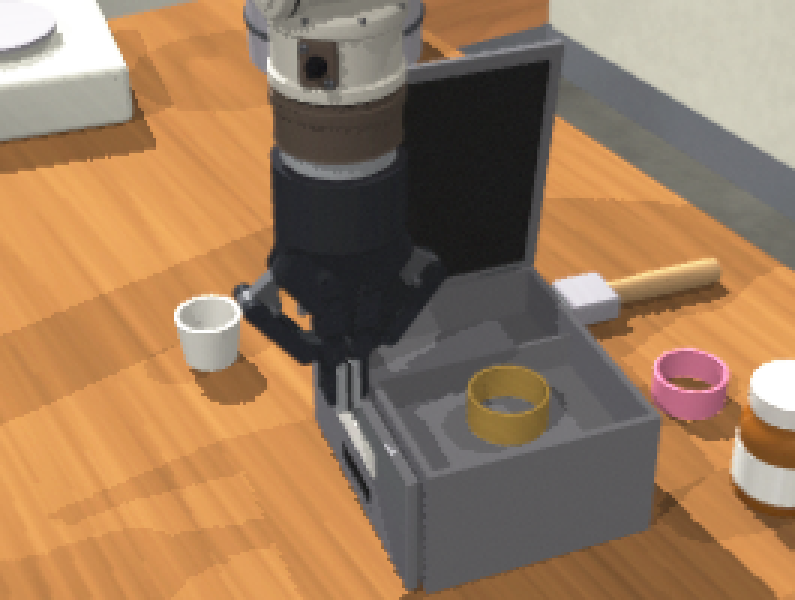

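The drawer is nearly home: a thin gap remains at about (415,470) in the crop. I'll keep pushing in small steps until the stop is felt.

>>> step_arm(
  series=[
    {"x": 0.3, "y": 0, "z": 0, "twist": 0, "jaw": 0},
    {"x": 0.5, "y": -0.1, "z": 0, "twist": 0, "jaw": 0},
    {"x": 0.5, "y": -0.1, "z": 0, "twist": 0, "jaw": 0},
  ],
)

```text
clock: 3.37
eef_pos: [0.5135, -0.0674, 0.0599]
tool_rot: [0.059, 0.71, -0.058, 0.7]
ft_force: [-4.4, 2.5, 3.5]
grip_width: 0.0002
```

>>> step_arm(
  series=[
    {"x": 0.2, "y": 0, "z": 0, "twist": 0, "jaw": 0},
    {"x": 0.4, "y": -0.1, "z": 0, "twist": 0, "jaw": 0},
    {"x": 0.4, "y": -0.1, "z": 0, "twist": 0, "jaw": 0},
  ],
)

```text
clock: 3.62
eef_pos: [0.5135, -0.0672, 0.0597]
tool_rot: [0.06, 0.713, -0.057, 0.697]
ft_force: [-11.0, 2.8, 8.8]
grip_width: -0.0004
```

The TCP has stalled at x=0.5135 while the force has risen to 11 N, so the drawer is at its stop. I'll back off and go up.

>>> step_arm(
  series=[
    {"x": 0.1, "y": 0, "z": 0, "twist": 0, "jaw": 0},
    {"x": -2.5, "y": 0.4, "z": 0, "twist": 0, "jaw": 0},
    {"x": -5, "y": 0.8, "z": 3, "twist": 0, "jaw": 0},
    {"x": -5, "y": 0.8, "z": 7, "twist": 0, "jaw": 0},
    {"x": -5, "y": 0.8, "z": 11, "twist": 0, "jaw": 0},
    {"x": -5, "y": 0.8, "z": 15, "twist": 0, "jaw": 0},
    {"x": -5, "y": 0.8, "z": 19, "twist": 0, "jaw": 0},
    {"x": -5, "y": 0.8, "z": 23, "twist": 0, "jaw": 0},
    {"x": -5, "y": 0.8, "z": 27, "twist": 0, "jaw": 0},
    {"x": -5, "y": 0.8, "z": 28, "twist": 0, "jaw": 0},
  ],
)

```text
clock: 4.45
eef_pos: [0.4663, -0.0597, 0.347]
tool_rot: [0.06, 0.708, -0.057, 0.702]
ft_force: [1.1, -0.5, 0.2]
grip_width: 0.0003
```

```bash
python3 - <<'E'
from h import *
p,d=bot.camera("side");a=p[150:350,215:480,::-1]
a=cv2.resize(a,None,fx=3,fy=3,interpolation=3)
ux=np.array([np.cos(-.175),np.sin(-.175),0]);uy=np.array([-ux[1],ux[0],0]);O=np.array([.6037,-.0828,0])
W=lambda x,y,z:O+ux*x+uy*y+np.array([0,0,z])
q=((proj("side",[W(-.083,b,z) for b,z in[(.088,.004),(.088,.088),(-.088,.088),(-.088,.004)]])-[214.5,149.5])*3).astype(int)
cv2.polylines(a,[q.reshape(-1,1,2)],True,(0,0,255),1)
cv2.imwrite("pics/side3.png",a)
o=bot.get_obs();print(o["eef_pos"],o["ft_force"],o["clock"],o["joint_pos"])
# lid push stations
for th in (1.42,1.2,.9,.6,.3,0):
    for r in (.15,):
        print(th,W(0,.09-r*np.cos(th)+.006*np.sin(th),.09+r*np.sin(th)+.006*np.cos(th)).round(3))
E
```

```text
[ 0.46663402 -0.05970751  0.34629284] [1.32632548 0.23359398 1.99673589] 4.5 [-0.12918963  0.17450764  0.27484643  1.68011966  0.00278152  1.60717653]
1.42 [ 0.616 -0.011  0.239]
1.2 [ 0.611 -0.042  0.232]
0.9 [ 0.604 -0.081  0.211]
0.6 [ 0.598 -0.113  0.18 ]
0.3 [ 0.595 -0.134  0.14 ]
0 [ 0.593 -0.142  0.096]
```

View pics/side3.png

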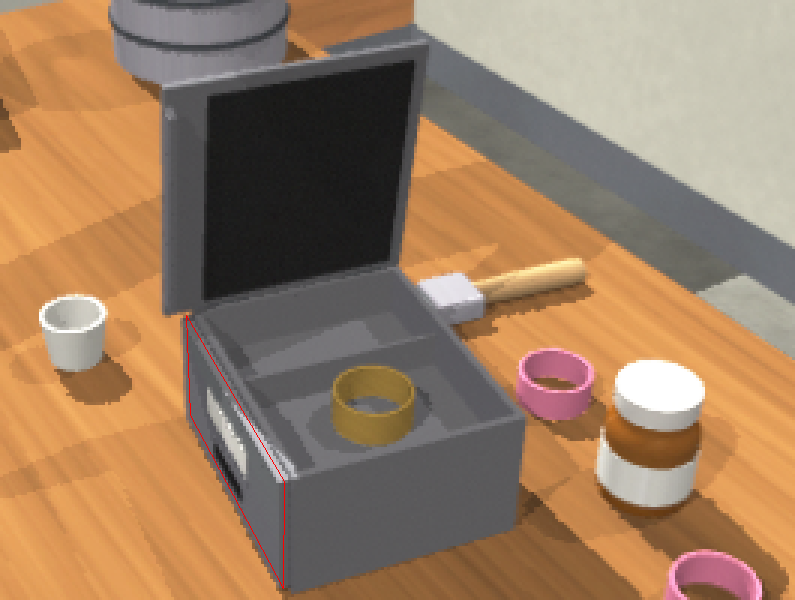

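The drawer is home: the panel matches the overlay at (235,450), and the ring in the tray has not moved. Now I'll go over the top and behind the lid.

>>> step_arm(
  series=[
    {"x": 3, "y": 2.5, "z": 0, "twist": 0, "jaw": 0},
    {"x": 6, "y": 5, "z": 0, "twist": 0, "jaw": 0},
    {"x": 9, "y": 7.5, "z": 0, "twist": 0, "jaw": 0},
    {"x": 12, "y": 10, "z": 0, "twist": 0, "jaw": 0},
    {"x": 13.8, "y": 11.8, "z": 0, "twist": 0, "jaw": 0},
    {"x": 13.8, "y": 11.8, "z": 0, "twist": 0, "jaw": 0},
    {"x": 13.8, "y": 11.8, "z": 0, "twist": 0, "jaw": 0},
  ],
)

```text
clock: 5.08
eef_pos: [0.6056, 0.0593, 0.3438]
tool_rot: [0.059, 0.709, -0.057, 0.701]
ft_force: [-0.2, 0.3, -0.2]
grip_width: 0.0002
```

>>> step_arm(
  series=[
    {"x": 0, "y": 0, "z": -3, "twist": 0, "jaw": 0},
    {"x": 0, "y": 0, "z": -6, "twist": 0, "jaw": 0},
    {"x": 0, "y": 0, "z": -9, "twist": 0, "jaw": 0},
    {"x": 0, "y": 0, "z": -11.5, "twist": 0, "jaw": 0},
    {"x": 0, "y": 0, "z": -11.5, "twist": 0, "jaw": 0},
    {"x": 0, "y": 0, "z": -11.5, "twist": 0, "jaw": 0},
  ],
)

```text
clock: 5.58
eef_pos: [0.604, 0.0582, 0.2284]
tool_rot: [0.059, 0.71, -0.058, 0.7]
ft_force: [-0.1, -0.3, -0.1]
grip_width: 0.0001
```

```bash
python3 - <<'E'
from h import *
p,d=bot.camera("scene");cv2.imwrite("pics/scene4.png",p[:,:,::-1])
o=bot.get_obs();print(o["eef_pos"],o["ft_force"],o["clock"])
E
```

```text
[0.60550816 0.05852074 0.23043867] [-0.90828487 -0.04792575  0.30522611] 5.6333
```

View pics/scene4.png

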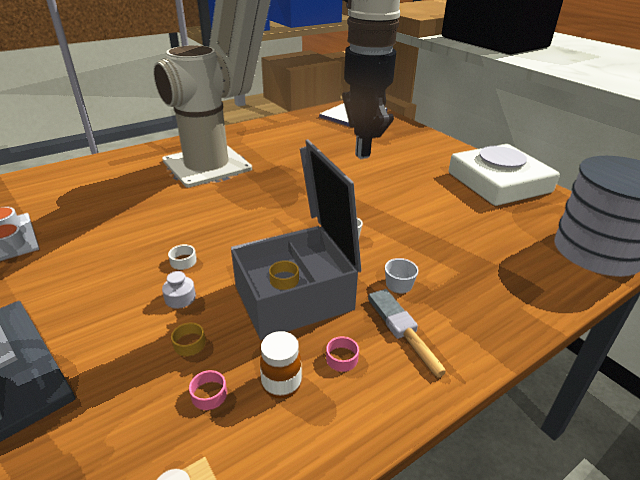

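The fingertips at (362,155) stand behind the raised lid with clearance, and the box and the things around it are unchanged. I'll push along box -y, following the arc.

>>> step_arm(
  series=[
    {"x": -0.5, "y": -3, "z": -0.5, "twist": 0, "jaw": 0},
    {"x": -0.8, "y": -4.5, "z": -0.5, "twist": 0, "jaw": 0},
    {"x": -1.0, "y": -5.5, "z": -0.6, "twist": 0, "jaw": 0},
    {"x": -1.1, "y": -6.3, "z": -0.8, "twist": 0, "jaw": 0},
    {"x": -1.3, "y": -7.2, "z": -1.0, "twist": 0, "jaw": 0},
    {"x": -1.4, "y": -8.1, "z": -1.2, "twist": 0, "jaw": 0},
  ],
)

```text
clock: 6.13
eef_pos: [0.5919, -0.0228, 0.2193]
tool_rot: [0.059, 0.708, -0.057, 0.702]
ft_force: [-0.1, 1.3, 2.3]
grip_width: 0.0002
```

```bash
python3 - <<'E'
from h import *
p,d=bot.camera("scene");cv2.imwrite("pics/scene5.png",cv2.resize(p[60:330,160:480,::-1],None,fx=2.2,fy=2.2))
o=bot.get_obs();print(o["eef_pos"],o["ft_force"],o["clock"])
E
```

```text
[ 0.59135453 -0.02456775  0.21842866] [-0.13407293 -0.32889094  0.52877777] 6.1833
```

View pics/scene5.png

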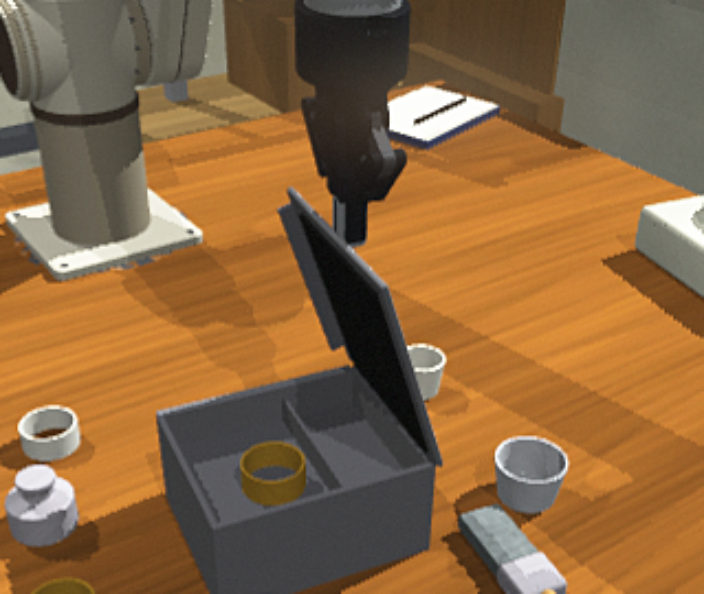

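The lid has begun to turn, to about 1.2 rad, with the fingertips on its outer face at (350,238) in the crop. Continuing along the arc.

>>> step_arm(
  series=[
    {"x": -0.2, "y": -1.1, "z": -0.6, "twist": 0, "jaw": 0},
    {"x": -0.4, "y": -2.2, "z": -1.2, "twist": 0, "jaw": 0},
    {"x": -0.6, "y": -3.25, "z": -1.9, "twist": 0, "jaw": 0},
    {"x": -0.8, "y": -4.3, "z": -2.7, "twist": 0, "jaw": 0},
    {"x": -0.9, "y": -5.2, "z": -3.7, "twist": 0, "jaw": 0},
    {"x": -1.1, "y": -6.1, "z": -4.7, "twist": 0, "jaw": 0},
    {"x": -1.2, "y": -6.8, "z": -5.8, "twist": 0, "jaw": 0},
    {"x": -1.3, "y": -7.5, "z": -7.0, "twist": 0, "jaw": 0},
  ],
)

```text
clock: 6.85
eef_pos: [0.5778, -0.1008, 0.1471]
tool_rot: [0.059, 0.708, -0.058, 0.701]
ft_force: [0.3, 0.3, 1.6]
grip_width: 0.0003
```

```bash
python3 - <<'E'
from h import *
p,d=bot.camera("scene");cv2.imwrite("pics/scene6.png",cv2.resize(p[60:330,160:480,::-1],None,fx=2.2,fy=2.2))
o=bot.get_obs();print(o["eef_pos"],o["ft_force"],o["clock"])
E
```

```text
[ 0.57598485 -0.10170654  0.14413084] [ 0.35081651 -0.73015707 -1.49578271] 6.9
```

View pics/scene6.png

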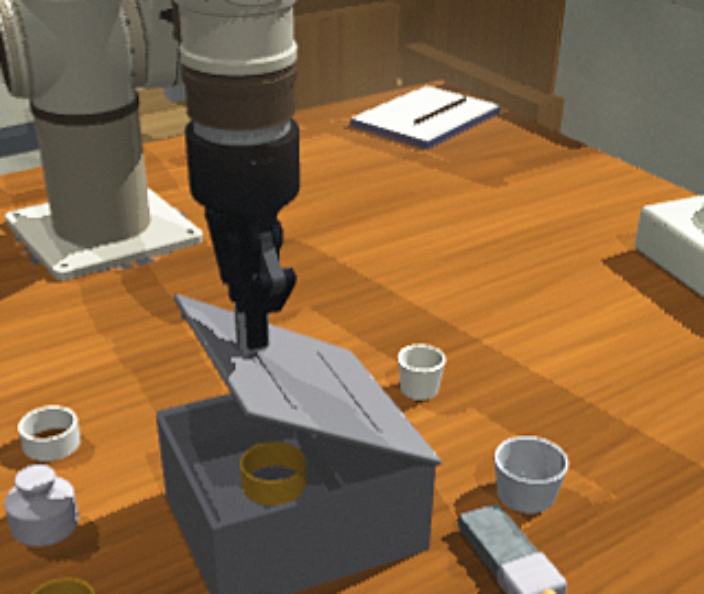

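The lid is now at about 0.35 rad, with the fingertips still on the outer face at (255,350). I'll press it down to shut.

>>> step_arm(
  series=[
    {"x": -0.1, "y": -0.4, "z": -1.2, "twist": 0, "jaw": 0},
    {"x": -0.1, "y": -0.7, "z": -2.4, "twist": 0, "jaw": 0},
    {"x": -0.2, "y": -0.9, "z": -3.4, "twist": 0, "jaw": 0},
    {"x": -0.2, "y": -1.0, "z": -4.2, "twist": 0, "jaw": 0},
    {"x": -0.2, "y": -1.1, "z": -4.7, "twist": 0, "jaw": 0},
    {"x": -0.2, "y": -1.1, "z": -4.9, "twist": 0, "jaw": 0},
    {"x": -0.2, "y": -1.1, "z": -4.9, "twist": 0, "jaw": 0},
  ],
)

```text
clock: 7.48
eef_pos: [0.5736, -0.1125, 0.0945]
tool_rot: [0.06, 0.71, -0.059, 0.699]
ft_force: [-0.9, 0.2, 0.3]
grip_width: 0.0001
```

>>> step_arm(
  series=[
    {"x": 0, "y": 0, "z": -0.2, "twist": 0, "jaw": 0},
    {"x": 0, "y": 0, "z": -0.4, "twist": 0, "jaw": 0},
    {"x": 0, "y": 0, "z": -0.4, "twist": 0, "jaw": 0},
  ],
)

```text
clock: 7.73
eef_pos: [0.574, -0.1123, 0.0907]
tool_rot: [0.059, 0.71, -0.059, 0.699]
ft_force: [1.1, -1.4, 0.5]
grip_width: 0.0
```

```bash
python3 - <<'E'
from h import *
p,d=bot.camera("scene");cv2.imwrite("pics/scene7.png",cv2.resize(p[140:330,200:420,::-1],None,fx=3,fy=3,interpolation=3))
X=cloud("scene",d)
o=bot.get_obs();print(o["eef_pos"],o["ft_force"],o["clock"])
O=np.array([.6037,-.0828]);ux=np.array([.985,-.174]);uy=np.array([.174,.985])
P=X.reshape(-1,3);a=(P[:,:2]-O)@ux;b=(P[:,:2]-O)@uy
for lo in np.arange(-.09,.09,.03):
    m=(a>.02)&(a<.07)&(b>lo)&(b<lo+.03)&(P[:,2]>.06)&(P[:,2]<.2);print(round(lo+.015,3),m.sum(),np.median(P[m,2]).round(4))
E
```

```text
[ 0.57391286 -0.11222588  0.09075969] [ 0.66058605  0.21619739 -0.02355225] 7.7833
-0.075 395 0.1155
-0.045 473 0.1129
-0.015 386 0.1082
0.015 326 0.1042
0.045 302 0.1006
0.075 284 0.0964
```

View pics/scene7.png

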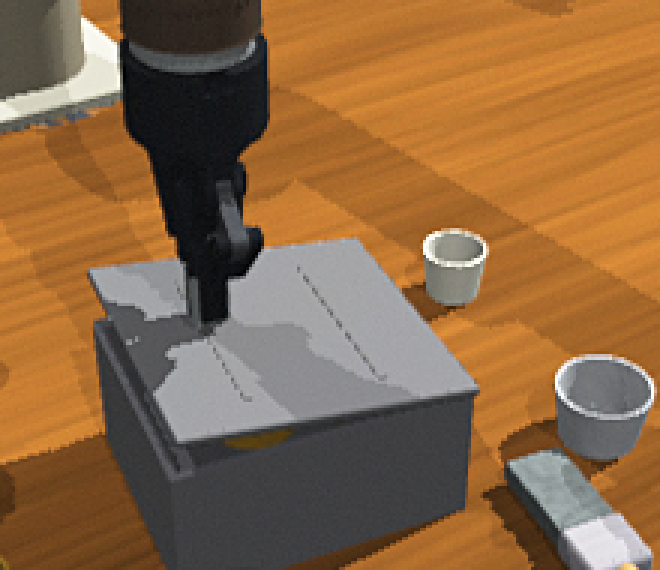

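The lid still stands at about 0.13 rad: in depth, the free edge is at 115 mm against 96 mm at the hinge. The real fingertip contact sits roughly 20 mm above the reported TCP, so I'll go on pressing gently until the force rises.

>>> step_arm(
  series=[
    {"x": 0, "y": 0, "z": -0.3, "twist": 0, "jaw": 0},
    {"x": 0, "y": 0, "z": -0.6, "twist": 0, "jaw": 0},
    {"x": 0, "y": 0, "z": -0.9, "twist": 0, "jaw": 0},
    {"x": 0, "y": 0, "z": -1.2, "twist": 0, "jaw": 0},
  ],
)

```text
clock: 8.12
eef_pos: [0.574, -0.1123, 0.0785]
tool_rot: [0.059, 0.71, -0.059, 0.699]
ft_force: [0.3, -1.3, 0.3]
grip_width: 0.0001
```

>>> step_arm(
  series=[
    {"x": 0, "y": 0, "z": -0.2, "twist": 0, "jaw": 0},
    {"x": 0, "y": 0, "z": -0.4, "twist": 0, "jaw": 0},
    {"x": 0, "y": 0, "z": -0.4, "twist": 0, "jaw": 0},
  ],
)

```text
clock: 8.37
eef_pos: [0.5737, -0.1122, 0.0738]
tool_rot: [0.06, 0.71, -0.059, 0.699]
ft_force: [-0.6, 1.3, 0.4]
grip_width: -0.0
```

```bash
cat > lid.py <<'E'
from h import *
import sys
p,d=bot.camera("scene");cv2.imwrite(f"pics/{sys.argv[1]}.png",cv2.resize(p[140:330,200:420,::-1],None,fx=3,fy=3,interpolation=3))
X=cloud("scene",d)
o=bot.get_obs();print(o["eef_pos"],o["ft_force"],o["clock"])
O=np.array([.6037,-.0828]);ux=np.array([.985,-.174]);uy=np.array([.174,.985])
P=X.reshape(-1,3);a=(P[:,:2]-O)@ux;b=(P[:,:2]-O)@uy
m=(a>.02)&(a<.07)&(b>-.085)&(b<.085)&(P[:,2]>.088)&(P[:,2]<.2)
f=np.polyfit(b[m],P[m,2],1);print("lid angle",-np.arctan(f[0]),"z at hinge",np.polyval(f,.09),"free",np.polyval(f,-.088))
E
python3 lid.py scene8
```

```text
[ 0.57366731 -0.11206415  0.07401673] [-0.3070524   0.77656383 -1.11551406] 8.4167
lid angle 0.14592825432183745 z at hinge 0.09200743727030822 free 0.11816863207444714
```

View pics/scene8.png

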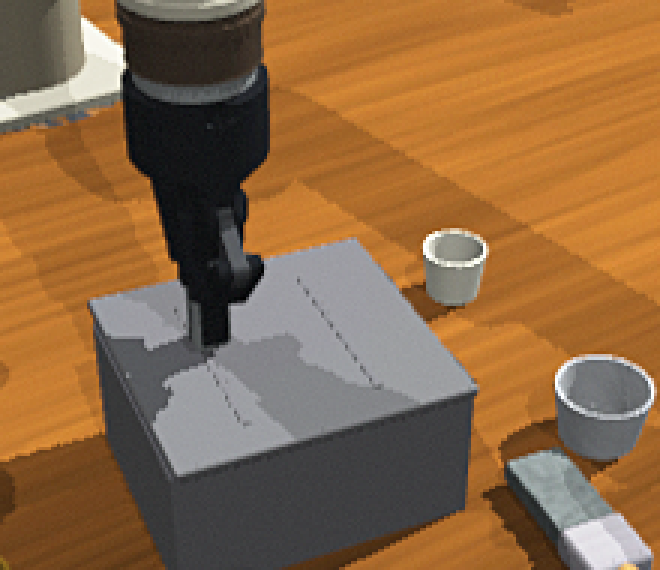

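The picture shows the lid flush, with the edge from (180,475) to (475,390) on the rim. The line fit disagrees and probably includes gripper points, so I'll check robustly and press until force builds.

```bash
python3 - <<'E'
import re
s=open('lid.py').read();i=s.index("m=(a>")
open('lid.py','w').write(s[:i]+'''
zz=[]
for lo in np.arange(-.085,.08,.02):
    m=(a>.02)&(a<.075)&(b>lo)&(b<lo+.02)&(P[:,2]>.08)&(P[:,2]<.15);zz.append((lo+.01,np.median(P[m,2]),m.sum()))
zz=np.array(zz);print(zz.round(4));f=np.polyfit(zz[:,0],zz[:,1],1);print("angle",-f[0])
''')
E
python3 lid.py scene9
python3 - <<'E'
from h import *
print(onz("scene",[(269,256.7)],.096), proj("scene",[bot.get_obs()["eef_pos"]]))
E
```

```text
[ 0.57371709 -0.11208367  0.07417975] [-0.29960973  0.52689833  0.08016308] 8.4667
[[-7.50e-02  9.47e-02  3.03e+02]
 [-5.50e-02  9.46e-02  2.85e+02]
 [-3.50e-02  9.48e-02  2.96e+02]
 [-1.50e-02  9.47e-02  2.74e+02]
 [ 5.00e-03  9.46e-02  2.81e+02]
 [ 2.50e-02  9.46e-02  2.62e+02]
 [ 4.50e-02  9.48e-02  2.61e+02]
 [ 6.50e-02  9.46e-02  2.48e+02]
 [ 8.50e-02  9.45e-02  1.90e+02]]
angle 0.0005586337542000779
[[ 0.58265154 -0.11782092  0.096     ]] [[270.00262258 262.75737746]]
```

>>> step_arm(
  series=[
    {"x": 0, "y": 0, "z": -0.2, "twist": 0, "jaw": 0},
    {"x": 0, "y": 0, "z": -0.3, "twist": 0, "jaw": 0},
    {"x": 0, "y": 0, "z": -0.3, "twist": 0, "jaw": 0},
  ],
)

```text
clock: 8.72
eef_pos: [0.5741, -0.1121, 0.0735]
tool_rot: [0.06, 0.71, -0.059, 0.7]
ft_force: [-4.2, 0.2, 11.3]
grip_width: 0.0002
```

By depth the lid lies level (0.0006 rad, 95 mm everywhere), and an 11 N upward reaction confirms the stop. I'll lift off and move away.

>>> step_arm(
  series=[
    {"x": 0, "y": 0, "z": 2, "twist": 0, "jaw": 0},
    {"x": 0, "y": 0, "z": 5, "twist": 0, "jaw": 0},
    {"x": 0, "y": 0, "z": 9, "twist": 0, "jaw": 0},
    {"x": 0, "y": 0, "z": 13, "twist": 0, "jaw": 0},
    {"x": -4, "y": 0, "z": 16, "twist": 0, "jaw": 0},
    {"x": -8, "y": 0, "z": 18, "twist": 0, "jaw": 0},
    {"x": -12, "y": 0, "z": 20, "twist": 0, "jaw": 0},
    {"x": -16, "y": 0, "z": 20, "twist": 0, "jaw": 0},
    {"x": -16, "y": 0, "z": 20, "twist": 0, "jaw": 0},
    {"x": -16, "y": 0, "z": 20, "twist": 0, "jaw": 0},
  ],
)

```text
clock: 9.55
eef_pos: [0.4117, -0.112, 0.275]
tool_rot: [0.06, 0.709, -0.059, 0.7]
ft_force: [0.6, 0.3, -0.4]
grip_width: 0.0001
```

```bash
python3 lid.py scene10; python3 - <<'E'
from h import *
p,d=bot.camera("side");cv2.imwrite("pics/side10.png",p[:,:,::-1])
E
```

```text
[ 0.41362158 -0.11212564  0.27436478] [ 0.66654103 -0.01228418  0.35974514] 9.6
[[-7.50e-02  9.46e-02  2.94e+02]
 [-5.50e-02  9.45e-02  2.88e+02]
 [-3.50e-02  9.47e-02  2.85e+02]
 [-1.50e-02  9.46e-02  2.78e+02]
 [ 5.00e-03  9.46e-02  2.73e+02]
 [ 2.50e-02  9.45e-02  2.62e+02]
 [ 4.50e-02  9.46e-02  2.58e+02]
 [ 6.50e-02  9.45e-02  2.57e+02]
 [ 8.50e-02  9.44e-02  1.93e+02]]
angle 0.001108008213131926
```

View pics/side10.png

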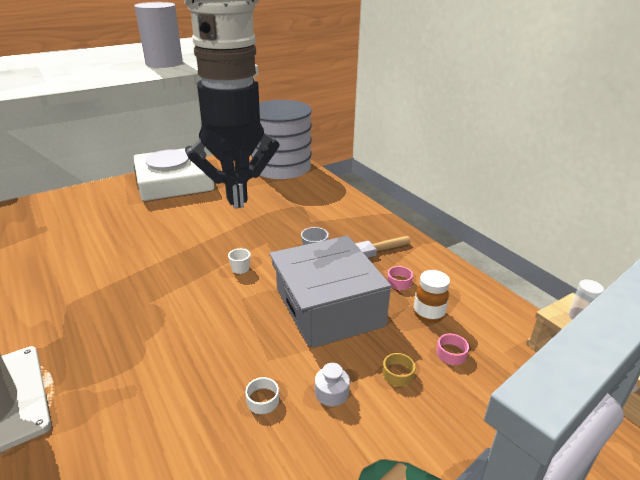

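View pics/scene10.png

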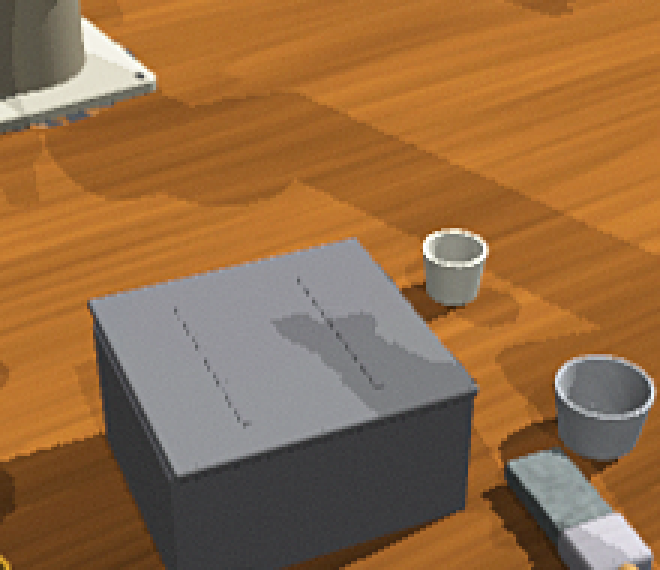

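Both views show the box closed at side (330,290), with the lid level and the drawer home. The crucible (239,261), counterweight (332,384), bench ring (398,370), jar (433,295) and brush (385,247) are where they started, the tin (315,237) shows no change, and the arm is clear.

```bash
python3 -c "
from workcell import bot
print(bot.job_done())"
```

```text
the job is handed in; nothing more can be done
None
```

The box is closed and the job is handed in at about 10 s on the clock. With the fingers shut, I pushed the drawer home on its front face. I then pushed the lid over by its outer face and pressed it shut. No verdict was reported.

**Last checks**
- **Drawer:** it stalled at its stop with an 11 N reaction, and the picture taken after backing off matched the home position. I did not re-measure it after shutting the lid, but both views still show it home.
- **Lid:** it is level to about 0.001 rad by depth after release, and its stop was also felt at 11 N.
- **Other things on the bench:** they look unmoved in the pictures. I did not measure them again.
- **Rings:** the tray ring sat unmoved just before the lid shut. I did not see the drawer ring again once the drawer was closed.

**Disagreements**
- **Fingertip height:** the fingers touched the lid with the reported TCP about 20 mm below the lid's surface. My first press therefore stopped at about 0.13 rad, and I pressed on until the lid was shut.
- **Lid angle:** one early fit gave 0.146 rad, probably because it included gripper points. A median-based fit replaced it.

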